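Put the magnifying glass away behind the mirrored door

ROBOT

A 6-joint arm with a two-finger parallel gripper is mounted at the origin on the work surface. World frame = base frame: x ahead of the robot, y to its left, z up, the work surface at z = 0. Lengths are in m, angles in degrees, forces in N, time in s.
With the tool pointing down it reaches from about 0.35 to 0.8 m from the base axis. Payload 7.3 kg.
Tool frame: the origin (TCP) lies at the very end of the fingers, on their centre line; the grasp point (between the pads) lies 19 mm behind it; z points along the fingers, x is the direction in which the jaws open and shut, and the axes are right-handed (so a half turn about z gives the same grasp; the last joint's range is limited). The gripper opens to 85 mm and grips with 20 to 120 N. Pads are 22 mm wide; open, the fingers measure 114 mm over their backs; the gripper's body (76 mm by 85 mm) begins 54 mm behind the grasp point. The pads swing forward as they close: fully open they stand 13 mm farther back than shut.
Start: joints at [-71.562, 19.595, 87.324, -0, 73.075, -8.365], TCP at [0.237, -0.469, 0.231] pointing down, gripper open.
Joint ranges: [-145.02, 145.02], [-44.19, 115.74], [2.07, 154.8], [-57.11, 237.11], [16.16, 152.29], [-177.93, 177.93]. Speed limits (degrees/s): [147.25, 147.25, 180, 180, 180, 180].

INTERFACE

Orientations are given as a 3x3 rotation matrix whose columns are the frame's x, y, z axes.
In Python, from bench import * gives the robot as it stands. The module is installed in compiled form; this text tells all that it offers.
- The arm moves only by the tool jog_arm, never from a script. Its argument "moves" is a list that holds one entry, the list of rows, each a list of 5 numbers: the shift along the world's x, y, z as a fraction of full scale, then the turn about the world's z as a fraction of full scale, then the finger opening in mm, from 0 to 85.4. A call has 1 to 12 rows; each row shifts and turns the pose as measured when the row begins; what a row does not reach is not made up. Full scale, the value 1, is 50 mm for a shift and 180 degrees for a turn. A row lasts 1/10 s, in which the tool goes at most 50 mm and 8.59 degrees, less where a joint would pass 70% of its speed; a pose out of reach is approached as far as the arm can. A call with a number of a shift or a turn outside -1 to 1 is refused whole. A call with a gripper value outside its range is refused whole. The fingers move at their own pace and stop on an object; "force" is the grip in N (left out, the last holds). Time passes only in rows, so rows that do not move let the fingers close. It gives the time, the measured TCP pose, the force and the opening at its end, in the units of the state.
- state(): the state, without advancing time (a new reading comes with each control period).
- capture(name): name is "side" or "top"; returns the picture (384x512x3 uint8, red, green, blue); there is no depth.
- camera_model(name): a dict with "camera_matrix" (3x3 intrinsics, pixels), "k1" (the pictures are not rectified: a ray, as slopes to the right and down, at radius r is drawn at 1 + k1 r^2 times it, then the intrinsics apply), "R" (3x3) and "t" (3): a world point X has camera coordinates R X + t. Camera axes: x right, y down, z forward; pixel columns grow to the right and rows downward; lengths in m; the calibration is good to about 2 mm. A picture is of the moment at which its call begins. camera_model takes no time and is no camera call.
- job_done(): hands the job in, once; it reports no verdict.
The state is a dict: "time_s": time; "q": joint angles; "joint_velocities": joint speeds; "joint_torque": joint torques, N m; "eef_pos": TCP position; "orientation": TCP orientation; "wrist_force": force on the tool from outside, world axes, zero at the start; "moment": the same for the moment, N m; "gripper_width": finger opening in m.
Only numpy, scipy, OpenCV 4.12 (cv2) and the standard library are available. Lean on these libraries where they do the work, as an engineer would, in place of code of your own. Each camera call takes 0.05 s, during which the arm holds its last target.

TASK

The magnifying glass was left out on the counter and the mirrored door stands ajar. Put the glass away: slide it lens first under the grey shelf, into the empty bay with the green felt, so that it lies flat and straight on the felt with its handle towards the door and all of it inside the cabinet. Then shut the mirrored door fully without slamming it, and leave everything else in the cabinet standing where it is.

Things in the scene. Friction and masses are not known exactly. Their poses are not given: they have to be found in the camera images.
- magnifier: Magnifying glass lying flat on the counter, 150 long, 12 thick, about 0.13 kg. Black flat-sided handle 88 long, 16 wide, 12 thick with steel ferrules; round steel frame with lens, 60 outer diameter. Origin: under the middle of the handle, at its underside. x along the handle towards the lens, z up. The handle runs from x = -44 to +44, the frame from +44 to +106; centre of mass near x = +25.
- lens (a point): Centre of the lens, 76 ahead of the magnifier's origin along its x and 6 above its underside.
- cabinet: White mirror cabinet fixed on the counter, open at the top, 312 wide (y), 176 deep (x), 190 high. Origin: centre of its underside, at counter height; open front faces its -x, front edge at x = -88. Inside 300 wide, 170 deep (x = -88 to +82), floor at z = 24, side walls 6 thick. The front 75 of the floor is open upwards; the rest lies under the grey shelf.
- shelf_edge (a point): Middle of the lower front edge of the grey plastic shelf (cabinet frame x = -13, y = 0, z = 64). The shelf fills the full width from here to the back (95 deep); top at z = 70. Beneath, four upright ribs 6 thick, as deep as the shelf, at cabinet y = -120, -40, +40, +120, make three bays 74 wide, 40 high, centred at y = -80, 0, +80.
- dropholder: White eye-drop bottle holder with two bottles, 42 deep, 76 wide, 76 high, fixed on the middle of the shelf. Origin: centre of its underside, cabinet frame x = +45, y = 0, z = 70.
- liner: Green felt pad, 164 x 66, 1 thick, that lines the floor of the one empty bay and of the open floor before it (any of the three bays). Origin: centre of the pad on the cabinet floor (24 above the counter), on the bay's centre line and 3 in front of the cabinet's origin along x; x towards the back of the cabinet, parallel to the bay.
- door (a joint): Mirrored door, 312 wide, 170 high (22 to 192 above the counter), 10 thick, hinged upright at the cabinet's left (+y) front corner; opens towards the robot. 0 = shut, grows as it opens, stop at 1.75 rad. The hinge is damped (0.3 Nms/rad, friction 0.05 Nm): the door stays where it is left and has no latch. Starts ajar.
- door_hinge (a point): Point on the door's upright hinge axis, 107 above the counter, in the middle of the door's thickness; 95 in front of the cabinet's origin and 156 to its left (cabinet frame x = -95, y = +156). At angle q the door runs from here along (-sin q, -cos q) in the cabinet's frame.
- door_edge (a point): Upper corner of the door's free edge, 312 from the hinge axis, 192 above the counter.
- tower: Bystander: pill tower of three coloured screw-together tiers with white cap, 59 diameter, 108 high, loose on the shelf near one end. Origin: centre of its underside.
- pot: Bystander: white ceramic pill pot with lid, 64 diameter, 72 high, loose on the shelf near the other end. Origin: centre of its underside.
- pillbox: Bystander: blue weekly pill box, 150 x 36 x 26 high, lying lengthwise in one of the bays, its front end showing before the shelf. Origin: centre of its underside; long side along x.
- carton: Bystander: cream and orange tube carton, 152 x 44 x 30 high, lying lengthwise in another bay, its front end showing before the shelf. Origin: centre of its underside; long side along x.
Things that resemble listed ones, but are neither listed nor needed, are in the scene too. Of the things that look like the magnifier, the smaller one is meant.

How it is judged (in metres and radians):
On the way:
1. the lens is under the shelf in the felt-lined bay, near the floor (x of lens in the frame of liner above 0.01 m and y of lens in the frame of liner between -0.015 and 0.015 m and z of lens in the frame of liner below 0.04 m), for 0.1 s.
At the end, for the whole second after the job is handed in: Glass flat and at rest on the felt: lens centre at least 28 mm behind the felt's centre, within 15 mm of its centre line, handle to the front, straight within 0.2 rad; door shut within 0.06 rad; tower and pot within 15 mm of where they stood, pill box and carton within 20 mm (x of lens in the frame of liner above 0.028 m and y of lens in the frame of liner between -0.015 and 0.015 m and z of lens in the frame of liner below 0.014 m and angle between the x axis of magnifier and the x axis of liner, either way round below 0.2 rad and x of magnifier in the frame of liner below 0 m and angle between magnifier's own z axis and vertical below 0.1 rad and linear speed of magnifier below 0.01 m/s and value of joint door below 0.06 rad and distance of each of tower, pot from where it was at the start of the episode below 0.015 m and angle between each of tower, pot's own z axis and vertical below 0.15 rad and distance of each of pillbox, carton from where it was at the start of the episode below 0.02 m); the robot touches nothing.
It fails at once if the door is slammed (closing faster than 1.5 rad/s in its last 0.1 rad) (value of joint door below 0.1 rad and velocity of joint door below -1.5 rad/s).
It fails at once if the pill tower or the pot is tipped or pushed away (angle between any of tower, pot's own z axis and vertical above 0.3 rad or distance of any of tower, pot from where it was at the start of the episode above 0.03 m).
It fails at once if the pill box or the carton is pushed away (distance of any of pillbox, carton from where it was at the start of the episode above 0.03 m).
It also fails if it takes over 72 s, if anything falls off the work surface, if the arm or the gripper's body presses on something with over 40 N, if the wrist force passes 120 N, or if a joint passes its speed limit or range.

## Working session

There is one attempt and no reset: what is moved stays moved. The work goes in short steps, Python scripts to look and compute and a tool call to move; the robot and the scene stay as the last step left them, time stands still between calls to the robot, and variables do not carry over. Pictures are saved under pics/ and viewed, and the job is handed in when it is done.

Besides the shell and the picture viewer there is one more tool, called as name([rows], argument=value, ...), one row to a line, values as JSON. jog_arm: Moves the arm, as the interface text tells. Its arguments: {"type":"object","properties":{"moves":{"type":"array"},"force":{"type":"number"}},"required":["moves"]}

```bash
mkdir -p pics; python3 - <<'E'
from bench import *
import cv2,numpy as np
s=state();print(s)
for n in("side","top"):
    c=camera_model(n);print(n,c)
    cv2.imwrite(f"pics/{n}0.png",cv2.cvtColor(capture(n),cv2.COLOR_RGB2BGR))
E
```

```text
{'time_s': 0.0, 'q': array([-7.15627573e+01,  1.96354191e+01,  8.73789546e+01,  5.94202469e-04,
        7.30751264e+01, -8.36518571e+00]), 'joint_velocities': array([ 0.11974351, -0.02237649,  0.06011598,  0.08283254,  0.0369114 ,
        0.00828707]), 'joint_torque': array([-9.36959150e-04, -4.33682799e+01, -2.46014178e+01, -3.35833502e-04,
        7.82984396e-03,  3.00710701e-05]), 'eef_pos': array([ 0.23662003, -0.46818653,  0.23062468]), 'orientation': array([[ 4.50912295e-01, -8.92568130e-01, -4.84617318e-04],
       [-8.92566926e-01, -4.50912493e-01,  1.48502905e-03],
       [-1.54400961e-03, -2.37064469e-04, -9.99998780e-01]]), 'wrist_force': array([ 0.46925327,  0.18025767, -0.26152632]), 'moment': array([0.0178318 , 0.02281869, 0.00766092]), 'gripper_width': 0.08525202507186154}
side {'camera_matrix': array([[446.12778915,   0.        , 258.7132192 ],
       [  0.        , 446.12778915, 194.98081434],
       [  0.        ,   0.        ,   1.        ]]), 'k1': -0.05978632350439223, 'R': array([[-0.99864028, -0.04877683,  0.01839584],
       [-0.04297682,  0.57059563, -0.82010586],
       [ 0.02950558, -0.81978135, -0.57191605]]), 't': array([0.50102885, 0.15621825, 1.27283364])}
top {'camera_matrix': array([[355.52545537,   0.        , 257.50029963],
       [  0.        , 355.52545537, 192.37690262],
       [  0.        ,   0.        ,   1.        ]]), 'k1': -0.03951010363911148, 'R': array([[-0.01006496, -0.9998571 ,  0.01358207],
       [-0.99806092,  0.00921066, -0.06155946],
       [ 0.06142557, -0.01417533, -0.998011  ]]), 't': array([-0.05124923,  0.54996754,  0.96957922])}
```

View pics/side0.png

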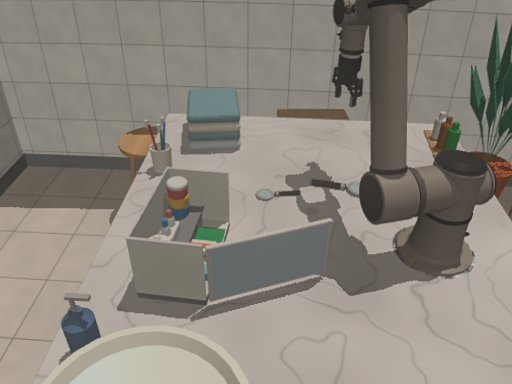

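View pics/top0.png

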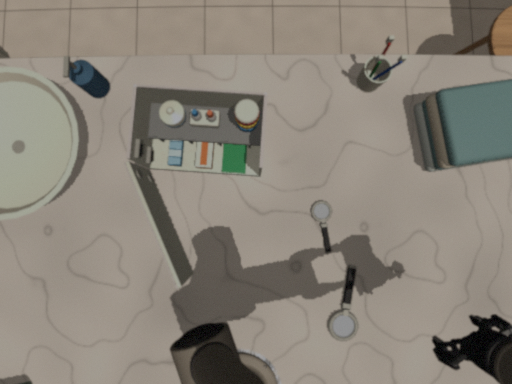

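```bash
cat > h.py <<'E'
from bench import *
import cv2,numpy as np
def ray(n,uv):
    c=camera_model(n);K=c["camera_matrix"];k=c["k1"];R=np.array(c["R"]);t=np.array(c["t"])
    d=np.array([(uv[0]-K[0,2])/K[0,0],(uv[1]-K[1,2])/K[1,1]])
    s=d.copy()
    for _ in range(20): s=d/(1+k*(s@s))
    return -R.T@t, R.T@np.array([s[0],s[1],1])
def onz(n,uv,z):
    o,d=ray(n,uv);return o+d*(z-o[2])/d[2]
def proj(n,X):
    c=camera_model(n);K=c["camera_matrix"];k=c["k1"]
    p=np.array(c["R"])@np.array(X)+np.array(c["t"]);s=p[:2]/p[2];s=s*(1+k*(s@s))
    return K[:2,:2]@s+K[:2,2]
def snap(n,name,crop=None,f=1):
    im=cv2.cvtColor(capture(n),cv2.COLOR_RGB2BGR)
    cv2.imwrite(f"pics/{name}_raw.png",im)
    if crop:
        x0,x1,y0,y1=crop;im=im[y0:y1,x0:x1]
    cv2.imwrite(f"pics/{name}.png",cv2.resize(im,None,fx=f,fy=f,interpolation=cv2.INTER_CUBIC))
E
python3 - <<'E'
from h import *
t=cv2.imread("pics/top0.png");s=cv2.imread("pics/side0.png")
a=t[75:295,115:275];b=t[190:350,290:370]
cv2.imwrite("pics/tc.png",cv2.resize(a,None,fx=2.7,fy=2.7,interpolation=cv2.INTER_CUBIC))
cv2.imwrite("pics/tm.png",cv2.resize(t[190:270,290:370],None,fx=7,fy=7,interpolation=cv2.INTER_CUBIC))
# masks
def blobs(im,m,nm):
    n,l,st,c=cv2.connectedComponentsWithStats(m.astype(np.uint8)*255)
    for i in range(1,n):
        if st[i,4]>30: print(nm,st[i],c[i])
for nm,im in(("top",t),("side",s)):
    h=cv2.cvtColor(im,cv2.COLOR_BGR2HSV)
    blobs(im,(h[...,0]>50)&(h[...,0]<75)&(h[...,1]>130),nm+" green")
m=(t.max(2)<60);m[:195]=0;m[265:]=0;m[:,:310]=0;m[:,345:]=0
blobs(t,m,"handle")
ys,xs=np.nonzero(m);print(cv2.minAreaRect(np.c_[xs,ys].astype(np.float32)))
g=cv2.cvtColor(t,cv2.COLOR_BGR2HSV)
h=g[148:172,225:245]
m=(g[...,0]>45)&(g[...,0]<85)&(g[...,1]>130);m[:130]=0;m[180:]=0;m[:,:200]=0;m[:,260:]=0
ys,xs=np.nonzero(m);r=cv2.minAreaRect(np.c_[xs,ys].astype(np.float32));print(r)
for p in cv2.boxPoints(r): print(p,onz("top",p,.025))
E
```

```text
top green [223 144  23  28 544] [234.07352941 157.42647059]
side green [196 228  28  14 275] [209.39636364 233.93818182]
handle [322 228   9  25 120] [325.79166667 240.29166667]
((326.0405578613281, 239.75674438476562), (24.486125946044922, 5.562664985656738), 81.02737426757812)
((234.08233642578125, 157.42941284179688), (21.09153938293457, 26.15350914001465), 4.398705005645752)
[222.56468 169.65883] [0.61274531 0.03944844 0.025     ]
[224.57057 143.58235] [0.685576   0.03364454 0.025     ]
[245.59999 145.2    ] [ 0.68056018 -0.02470848  0.025     ]
[243.5941  171.27647] [ 0.60774227 -0.01860238  0.025     ]
```

View pics/tc.png

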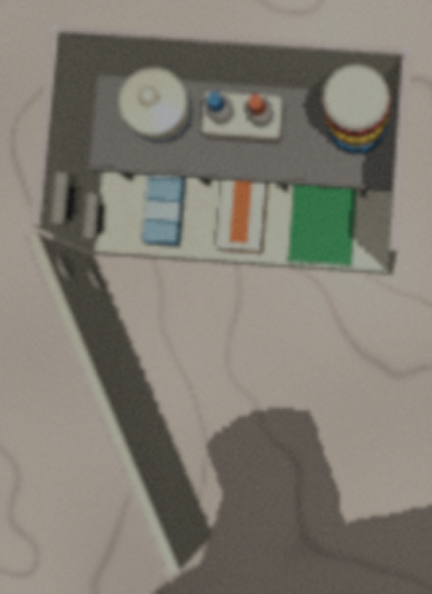

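View pics/tm.png

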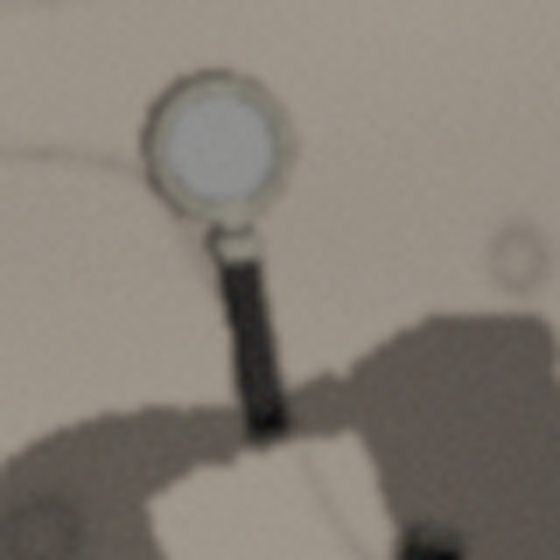

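```bash
python3 - <<'E'
from h import *
P=lambda x,y:((x+.5)/2.7+115-.5,(y+.5)/2.7+75-.5)
M=lambda x,y:((x+.5)/7+290-.5,(y+.5)/7+190-.5)
c={n:onz("top",P(*p),.19) for n,p in dict(BL=(58,33),BR=(402,53),FR=(393,250)).items()}
for n in c: print(n,c[n])
print(np.linalg.norm(c["BL"]-c["BR"]),np.linalg.norm(c["FR"]-c["BR"]))
print("hinge",onz("top",P(37,232),.192),"edge",onz("top",P(177,572),.192))
L=onz("top",M(218,147),.010);H1=onz("top",M(236,245),.012);H2=onz("top",M(267,432),.012)
print(L,H1,H2,np.linalg.norm(H2-L))
d=(L-H2)[:2];print("mag yaw",np.degrees(np.arctan2(d[1],d[0])))
# side view check
print(proj("side",L),proj("side",H2))
for p in((245,185),(300,250)):print("shelf edge?",)
E
python3 - <<'E'
import cv2
s=cv2.imread("pics/side0.png")
cv2.imwrite("pics/sc.png",cv2.resize(s[160:320,120:400],None,fx=2.8,fy=2.8,interpolation=cv2.INTER_CUBIC))
E
```

```text
BL [0.78871891 0.22737533 0.19      ]
BR [ 0.76822807 -0.070602    0.19      ]
FR [ 0.59658884 -0.0609844   0.19      ]
0.29868103380427746 0.1719084721058505
hinge [0.61455173 0.24185096 0.192     ] edge [0.32799601 0.1219506  0.192     ]
[ 0.49725969 -0.23303071  0.01      ] [ 0.45819333 -0.23906759  0.012     ] [ 0.38407292 -0.24998189  0.012     ] 0.11446654151508326
mag yaw 8.517480240184515
[263.55840546 193.06653305] [297.79051611 191.13969142]
shelf edge?
shelf edge?
```

View pics/sc.png

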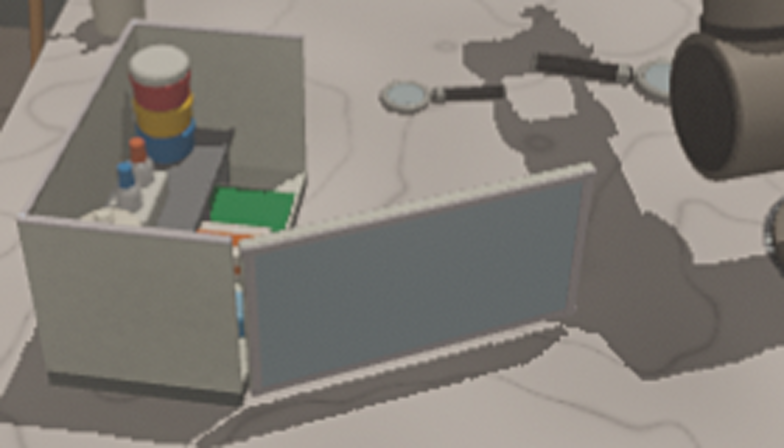

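jog_arm([
  [[0.4,0.55,-0.3,-0.034,85],[0.5,0.65,-0.35,-0.034,60],[0.5,0.65,-0.35,-0.034,45],[0.5,0.65,-0.35,0,40],[0.5,0.65,-0.35,0,40],[0.5,0.65,-0.35,0,40],[0.4,0.5,-0.3,0,40],[0,0,0,0,40]],
], force=40)

```text
time_s: 0.9
eef_pos: [0.4037, -0.245, 0.1072]
orientation: [[0.128, -0.992, -0.004], [-0.992, -0.128, 0.001], [-0.002, 0.004, -1.0]]
wrist_force: [-1.4, -0.9, 0.6]
gripper_width: 0.04
```

```bash
cat > st.py <<'E'
from h import *
s=state();o=s["orientation"]
print(round(s["time_s"],2),np.round(s["eef_pos"],4),"xyaw",round(np.degrees(np.arctan2(o[1,0],o[0,0])),2),"w",round(s["gripper_width"],4),"F",np.round(s["wrist_force"],1),np.round(s["moment"],2),"q",np.round(s["q"],0))
E
python3 st.py; python3 - <<'E'
from h import *
snap("top","t1",(290,370,190,270),7); snap("side","s1",(240,320,170,230),8)
for n,f,c in(("top","pics/t1_raw.png",(225,180,275,190)),("side","pics/s1_raw.png",0)):
    g=cv2.cvtColor(cv2.imread(f),cv2.COLOR_BGR2HSV)
    m=((g[...,0]>45)&(g[...,0]<85)&(g[...,1]>100)).astype(np.uint8)
    if n=="top": m[:,:200]=0;m[:,260:]=0;m[180:]=0;m[:130]=0
    else: m[:,:185]=0;m[:,235:]=0;m[250:]=0;m[:220]=0
    cs,_=cv2.findContours(m,0,2);c=max(cs,key=cv2.contourArea)
    a=cv2.approxPolyDP(c,2,True)[:,0];print(n)
    for p in a: print(p,onz(n,p,.025)[:2].round(4))
    q=np.nonzero(m);print(m.sum())
E
```

```text
0.9 [ 0.4037 -0.245   0.1072] xyaw -82.63 w 0.04 F [-1.4 -0.9  0.6] [-0.04 -0.03 -0.02] q [-41.  23. 105.  -0.  52.  42.]
top
[224 144] [0.6844 0.0352]
[223 170] [0.6118 0.0382]
[243 172] [ 0.6057 -0.0169]
[245 145] [ 0.6811 -0.023 ]
599
side
[195 235] [0.6831 0.0133]
[196 238] [0.6782 0.0261]
[220 241] [0.6091 0.034 ]
[224 230] [ 0.6034 -0.015 ]
[198 227] [ 0.6804 -0.0232]
329
```

View pics/t1.png

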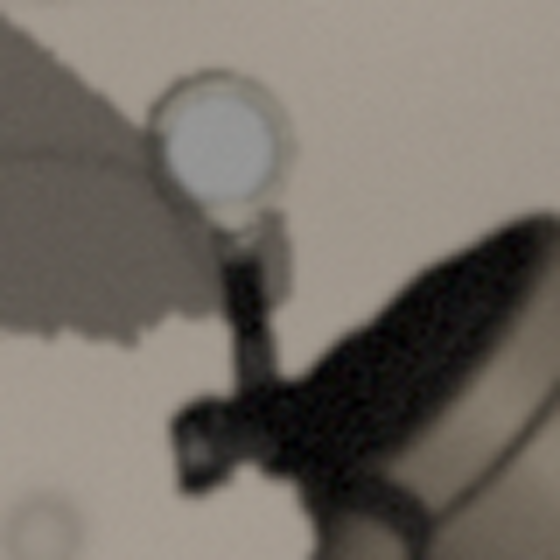

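View pics/s1.png

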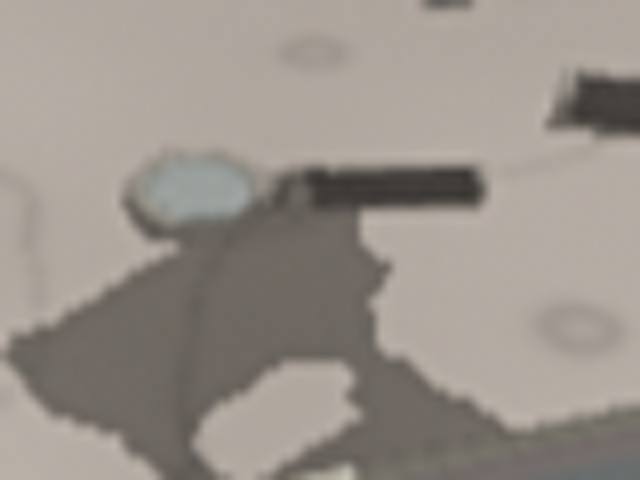

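```bash
python3 - <<'E'
from h import *
M=lambda x,y:((x+.5)/8+240-.5,(y+.5)/8+170-.5)
L=onz("side",M(193,189),.008);E=onz("side",M(484,187),.006)
print(L,E,np.linalg.norm((L-E)[:2]),np.degrees(np.arctan2(*((L-E)[1::-1]))))
E
```

```text
[ 0.49687174 -0.23525542  0.008     ] [ 0.37612969 -0.24874896  0.006     ] 0.12149368829725786 6.376637110111598
```

jog_arm([
  [[0.06,-0.02,-0.5,0,40],[0,0,-0.6,0,40],[0,0,-0.5,0,40],[0,0,-0.3,0,40],[0,0,0,0,40]],
])

```text
time_s: 1.5
eef_pos: [0.4061, -0.257, 0.0146]
orientation: [[0.12, -0.993, 0.005], [-0.993, -0.12, -0.01], [0.01, -0.004, -1.0]]
wrist_force: [-0.9, 1.1, 0.0]
gripper_width: 0.0402
```

```bash
python3 st.py
```

```text
1.5 [ 0.4061 -0.257   0.0146] xyaw -83.08 w 0.0402 F [-0.9  1.1  0. ] [ 0.05  0.05 -0.  ] q [-41.  32. 109.  -0.  38.  42.]
```

jog_arm([
  [[0,0.22,0,0,40],[0,0,0,0,40],[0,0,0,0,40]],
])

```text
time_s: 1.8
eef_pos: [0.4064, -0.2479, 0.017]
orientation: [[0.117, -0.993, 0.008], [-0.993, -0.117, -0.012], [0.013, -0.006, -1.0]]
wrist_force: [-0.0, 0.2, 0.4]
gripper_width: 0.0406
```

```bash
python3 st.py
```

```text
1.8 [ 0.4064 -0.2479  0.017 ] xyaw -83.26 w 0.0406 F [-0.   0.2  0.4] [ 0.04 -0.01 -0.01] q [-40.  31. 110.  -0.  38.  43.]
```

jog_arm([
  [[0,0.03,-0.15,0,40],[0,0.0,-0.12,0,40],[0,0,-0.04,0,40],[0,0,0,0,40]],
])

```text
time_s: 2.2
eef_pos: [0.4074, -0.2469, 0.0019]
orientation: [[0.118, -0.993, 0.011], [-0.993, -0.118, -0.015], [0.016, -0.009, -1.0]]
wrist_force: [-0.1, -0.7, -0.7]
gripper_width: 0.0403
```

```bash
python3 st.py
```

```text
2.2 [ 0.4074 -0.2469  0.0019] xyaw -83.22 w 0.0403 F [-0.1 -0.7 -0.7] [-0.03 -0.05  0.01] q [-40.  33. 110.  -0.  36.  43.]
```

jog_arm([
  [[0,0,0.02,0,10],[0,0,0,0,10],[0,0,0,0,10],[0,0,0,0,10],[0,0,0,0,10],[0,0,0,0,10]],
], force=60)

```text
time_s: 2.8
eef_pos: [0.4074, -0.2468, 0.0031]
orientation: [[0.118, -0.993, 0.01], [-0.993, -0.118, -0.015], [0.016, -0.008, -1.0]]
wrist_force: [-0.4, -0.1, -0.8]
gripper_width: 0.0144
```

```bash
python3 st.py
```

```text
2.8 [ 0.4074 -0.2468  0.0031] xyaw -83.2 w 0.0144 F [-0.4 -0.1 -0.8] [ 0.01 -0.02  0.02] q [-40.  33. 110.  -0.  36.  43.]
```

jog_arm([
  [[0,0,0.4,0,10],[0,0,0.6,0,10],[0,0,0.5,0,10],[0,0,0,0,10],[0,0,0,0,10]],
])

```text
time_s: 3.3
eef_pos: [0.4057, -0.2457, 0.0787]
orientation: [[0.118, -0.993, 0.006], [-0.993, -0.118, -0.012], [0.012, -0.005, -1.0]]
wrist_force: [0.4, 0.4, -1.8]
gripper_width: 0.0142
```

```bash
python3 st.py; python3 -c '
from h import *
snap("side","s2",(230,330,150,225),8)'
```

```text
3.3 [ 0.4057 -0.2457  0.0787] xyaw -83.21 w 0.0142 F [ 0.4  0.4 -1.8] [ 0.04  0.14 -0.04] q [-40.  25. 107.  -0.  47.  43.]
```

View pics/s2.png

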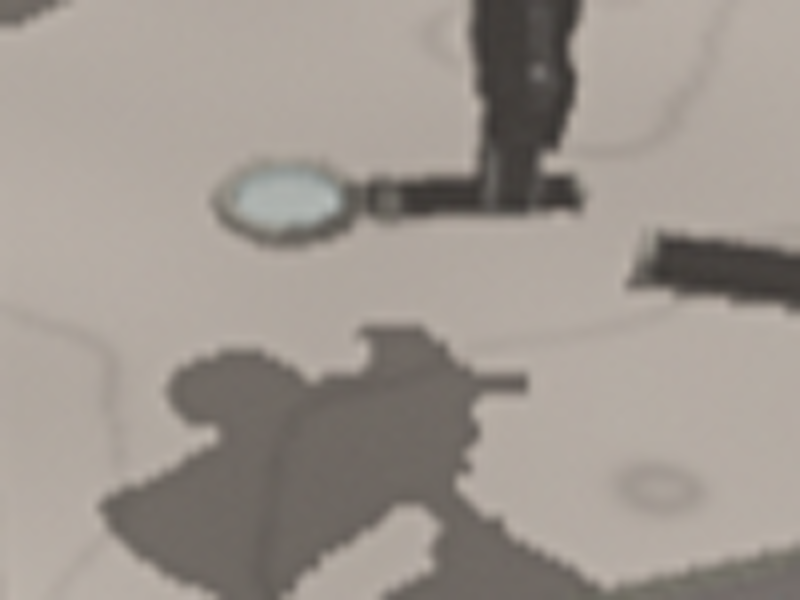

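jog_arm([
  [[0.15,0.4,0,-0.015,10],[0.2,0.7,0,-0.015,10],[0.25,0.8,0,-0.015,10],[0.25,0.8,0,-0.016,10],[0.25,0.8,0,0,10],[0.25,0.8,0,0,10],[0.15,0.6,0,0,10],[0.1,0.3,0,0,10],[0,0,0,0,10],[0,0,0,0,10]],
])

```text
time_s: 4.35
eef_pos: [0.4808, 0.0251, 0.0651]
orientation: [[-0.084, -0.996, -0.016], [-0.996, 0.085, -0.007], [0.009, 0.015, -1.0]]
wrist_force: [0.4, -0.1, -1.9]
gripper_width: 0.0138
```

```bash
python3 st.py
```

```text
4.35 [0.4808 0.0251 0.0651] xyaw -94.85 w 0.0138 F [ 0.4 -0.1 -1.9] [0.02 0.05 0.01] q [ -6.  28. 105.  -1.  48.  90.]
```

jog_arm([
  [[0,-0.05,-0.3,0,10],[0,-0.05,-0.26,0,10],[0,0,0,0,10],[0,0,0,0,10]],
])

```text
time_s: 4.75
eef_pos: [0.479, 0.0167, 0.0346]
orientation: [[-0.088, -0.996, -0.02], [-0.996, 0.088, -0.007], [0.009, 0.019, -1.0]]
wrist_force: [0.0, -0.4, -2.3]
gripper_width: 0.0139
```

```bash
python3 st.py; python3 -c '
from h import *
snap("side","s3",(180,300,180,280),6);snap("top","t3",(120,320,80,260),4)'
```

```text
4.75 [0.479  0.0167 0.0346] xyaw -95.06 w 0.0139 F [ 0.  -0.4 -2.3] [0.04 0.07 0.05] q [ -7.  31. 107.  -1.  44.  89.]
```

View pics/s3.png

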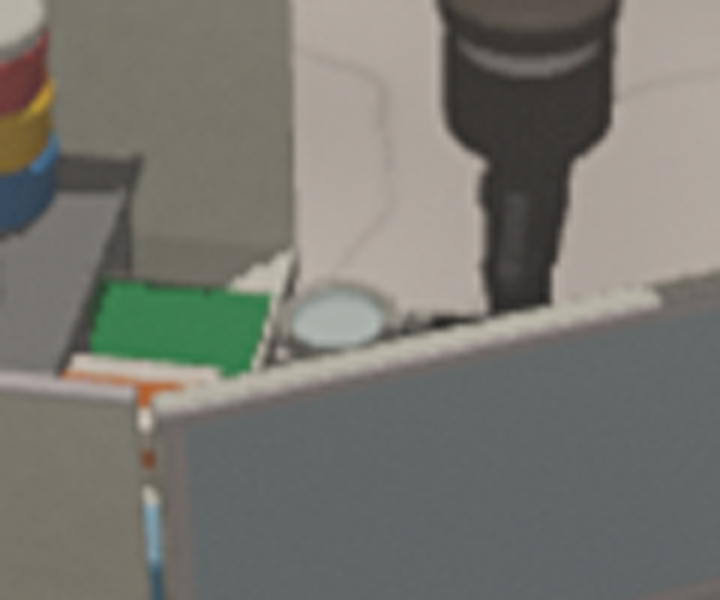

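View pics/t3.png

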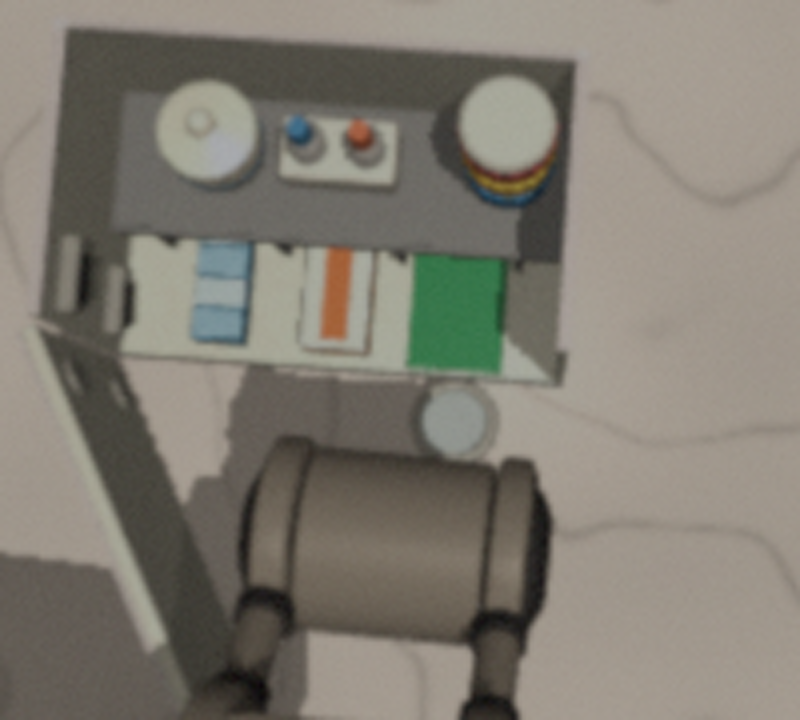

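```bash
python3 - <<'E'
from h import *
P=lambda x,y:((x+.5)/4+119.5,(y+.5)/4+79.5)
M=lambda x,y:((x+.5)/6+179.5,(y+.5)/6+179.5)
print("tower",onz("top",P(508,117),.178)); print("pot",onz("top",P(203,125),.142))
print("lens top",onz("top",P(457,422),.037),"side",onz("side",M(340,320),.037))
print("shelf edge px z.07",[onz("top",P(*p),.07).round(4) for p in((128,232),(518,256))])
E
```

```text
tower [ 0.73733697 -0.03057665  0.178     ]
pot [0.74478069 0.15770839 0.142     ]
lens top [0.56860247 0.00783375 0.037     ] side [0.56548701 0.00990811 0.037     ]
shelf edge px z.07 [array([0.6944, 0.2237, 0.07  ]), array([ 0.6759, -0.0349,  0.07  ])]
```

jog_arm([
  [[0,0.08,0.1,0.004,10],[0,0,0,0,10],[0,0,0,0,10]],
])

```text
time_s: 5.15
eef_pos: [0.48, 0.021, 0.0418]
orientation: [[-0.075, -0.997, -0.016], [-0.997, 0.075, -0.008], [0.009, 0.016, -1.0]]
wrist_force: [0.9, 0.3, -1.8]
gripper_width: 0.0145
```

```bash
python3 st.py
```

```text
5.15 [0.48   0.021  0.0418] xyaw -94.28 w 0.0145 F [ 0.9  0.3 -1.8] [ 0.07  0.11 -0.06] q [ -6.  30. 107.  -1.  44.  89.]
```

jog_arm([
  [[0.3,-0.02,0,0,10],[0.4,-0.03,0,0,10],[0.4,-0.03,0,0,10],[0.4,-0.03,0,0,10],[0,0,0,0,10],[0,0,0,0,10]],
])

```text
time_s: 5.75
eef_pos: [0.5569, 0.0163, 0.0432]
orientation: [[-0.073, -0.997, -0.015], [-0.997, 0.073, -0.008], [0.009, 0.015, -1.0]]
wrist_force: [-0.8, -0.3, -2.6]
gripper_width: 0.0142
```

```bash
python3 st.py
```

```text
5.75 [0.5569 0.0163 0.0432] xyaw -94.17 w 0.0142 F [-0.8 -0.3 -2.6] [ 0.01  0.11 -0.01] q [-6. 36. 94. -1. 51. 89.]
```

```bash
python3 -c '
from h import *
snap("side","s4",(180,300,180,280),6);snap("top","t4",(120,320,80,260),4)'
```

```text
(no output)
```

View pics/s4.png

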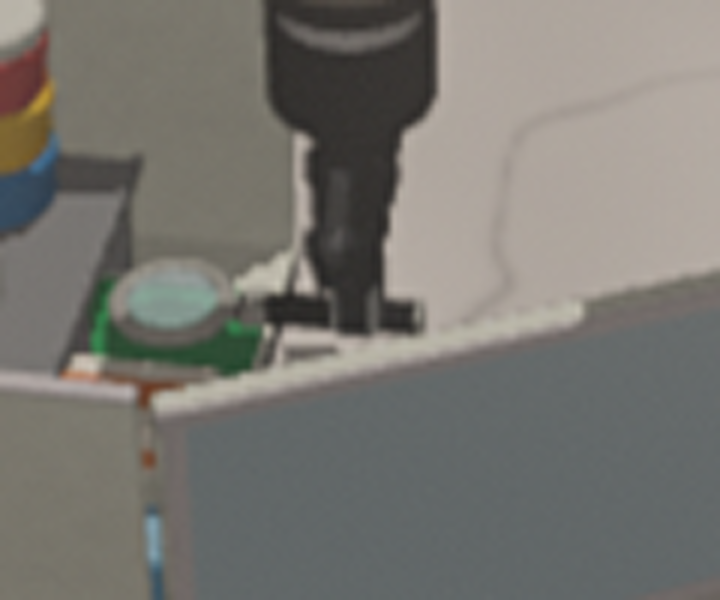

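View pics/t4.png

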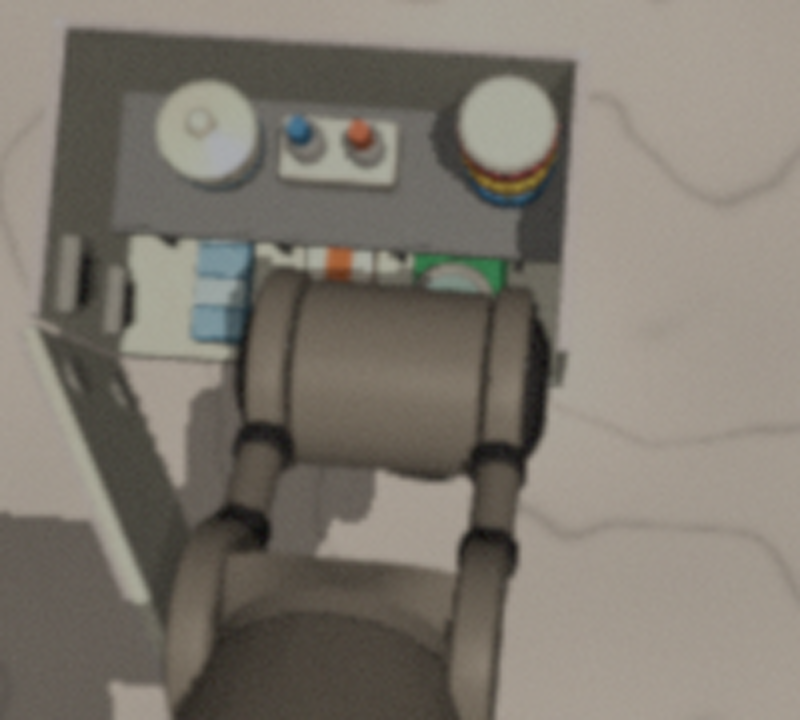

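jog_arm([
  [[0.3,-0.04,-0.02,0,10],[0.35,-0.03,-0.02,0,10],[0.3,-0.025,0,0,10],[0,0,0,0,10],[0,0,0,0,10]],
])

```text
time_s: 6.35
eef_pos: [0.6003, 0.0123, 0.0412]
orientation: [[-0.072, -0.997, -0.021], [-0.997, 0.072, -0.008], [0.009, 0.02, -1.0]]
wrist_force: [-1.0, 0.4, -1.8]
gripper_width: 0.0141
```

```bash
python3 st.py
```

```text
6.35 [0.6003 0.0123 0.0412] xyaw -94.14 w 0.0141 F [-1.   0.4 -1.8] [ 0.01 -0.   -0.02] q [-6. 39. 86. -1. 55. 89.]
```

jog_arm([
  [[0.3,-0.03,0,0,10],[0.35,-0.03,0,0,10],[0.2,-0.02,0,0,10],[0,0,0,0,10],[0,0,0,0,10]],
])

```text
time_s: 6.85
eef_pos: [0.6375, 0.0091, 0.0407]
orientation: [[-0.071, -0.997, -0.028], [-0.997, 0.072, -0.007], [0.009, 0.028, -1.0]]
wrist_force: [1.0, -0.8, -1.1]
gripper_width: 0.0137
```

```bash
python3 st.py; python3 -c '
from h import *
snap("side","s5",(180,300,180,280),6);snap("top","t5",(120,320,80,260),4)'
```

```text
6.85 [0.6375 0.0091 0.0407] xyaw -94.09 w 0.0137 F [ 1.  -0.8 -1.1] [-0.    0.06 -0.04] q [-6. 43. 79. -1. 60. 89.]
```

View pics/s5.png

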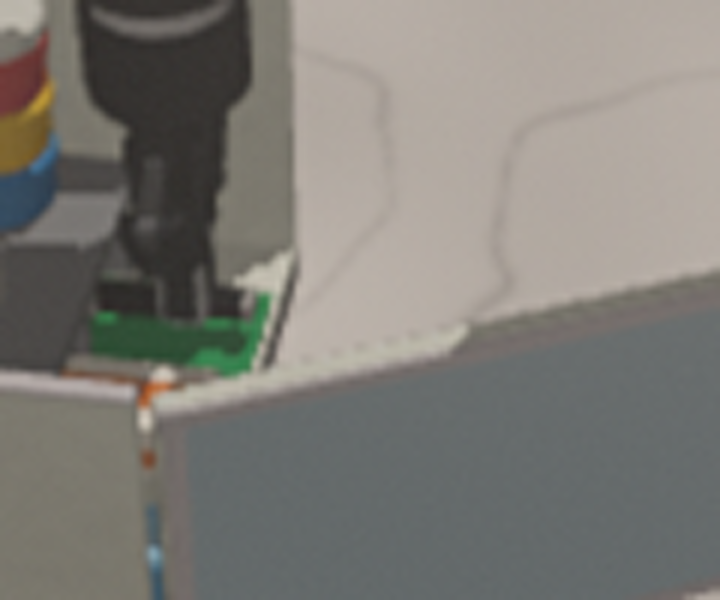

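View pics/t5.png

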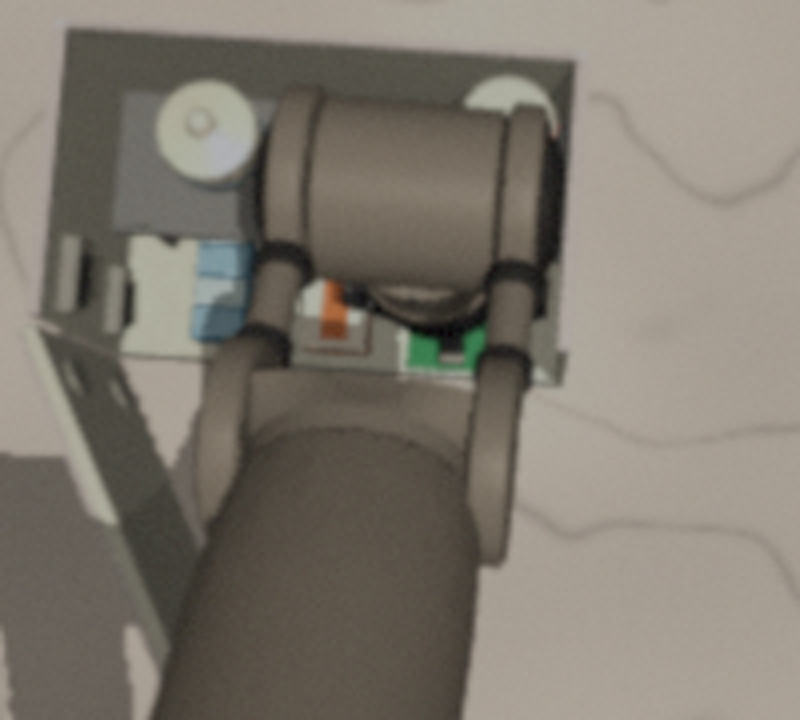

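jog_arm([
  [[0.17,-0.013,0,0,10],[0,0,-0.06,0,10],[0,0,-0.06,0,10],[0,0,-0.06,0,10],[0,0,0,0,10]],
])

```text
time_s: 7.45
eef_pos: [0.6456, 0.0087, 0.0312]
orientation: [[-0.071, -0.997, -0.029], [-0.997, 0.071, -0.007], [0.009, 0.028, -1.0]]
wrist_force: [-0.1, 0.6, -2.4]
gripper_width: 0.014
```

```bash
python3 st.py
```

```text
7.45 [0.6456 0.0087 0.0312] xyaw -94.08 w 0.014 F [-0.1  0.6 -2.4] [ 0.01  0.01 -0.04] q [-6. 44. 78. -1. 60. 89.]
```

jog_arm([
  [[0,0,-0.04,0,10],[0,0,-0.02,0,10],[0,0,0,0,10],[0,0,0,0,18],[0,0,0,0,24],[0,0,0,0,32],[0,0,0,0,36],[0,0,0,0,36]],
])

```text
time_s: 8.25
eef_pos: [0.6463, 0.0086, 0.0292]
orientation: [[-0.071, -0.997, -0.027], [-0.997, 0.071, -0.007], [0.009, 0.026, -1.0]]
wrist_force: [0.5, -0.3, -0.2]
gripper_width: 0.0361
```

```bash
python3 st.py
```

```text
8.25 [0.6463 0.0086 0.0292] xyaw -94.08 w 0.0361 F [ 0.5 -0.3 -0.2] [ 0.01 -0.04  0.03] q [-6. 44. 78. -1. 59. 89.]
```

jog_arm([
  [[-0.05,0,0.3,0,36],[-0.1,0,0.5,0,36],[-0.1,0,0.6,0,36],[-0.1,0,0.7,0,36],[-0.2,0,0.8,0,30],[-0.3,0,0.8,0,20],[-0.4,0,0.5,0,10],[-0.5,0,0,0,0],[-0.5,0,0,0,0],[-0.5,0,0,0,0],[0,0,0,0,0]],
])

```text
time_s: 9.35
eef_pos: [0.5006, 0.0088, 0.2587]
orientation: [[-0.071, -0.997, -0.016], [-0.997, 0.071, -0.009], [0.01, 0.015, -1.0]]
wrist_force: [0.1, -0.6, -0.2]
gripper_width: -0.0
```

```bash
python3 st.py; python3 -c '
from h import *
snap("side","s6",(180,300,180,280),6);snap("top","t6",(120,320,80,260),4)'
```

```text
9.35 [0.5006 0.0088 0.2587] xyaw -94.08 w -0.0 F [ 0.1 -0.6 -0.2] [ 0.01  0.02 -0.02] q [-7. 16. 88. -1. 77. 87.]
```

View pics/s6.png

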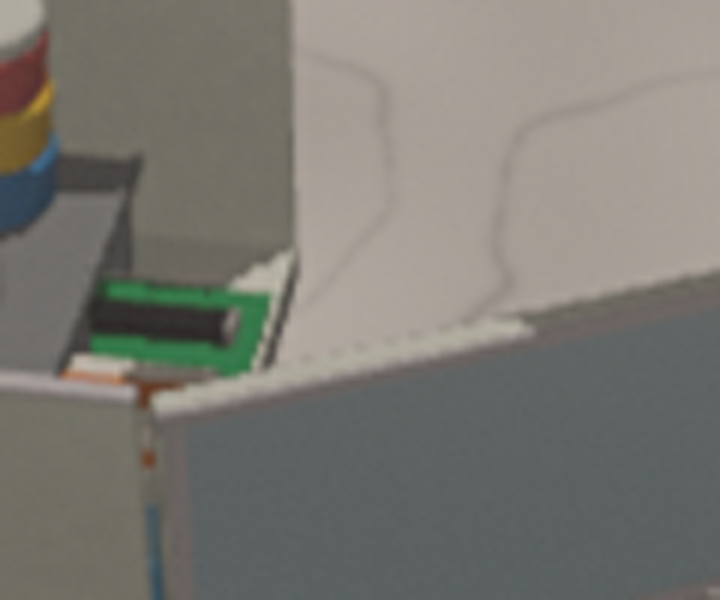

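View pics/t6.png

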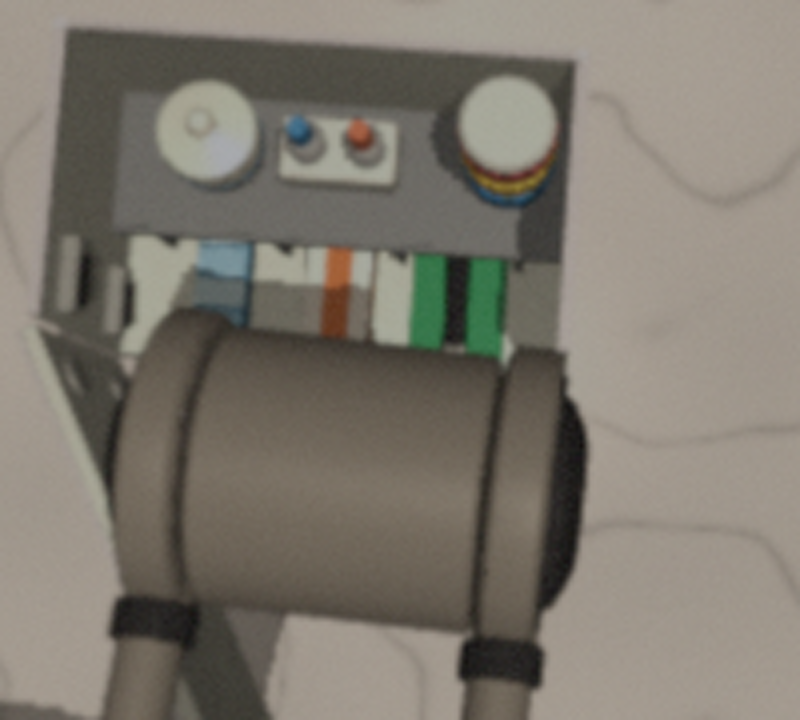

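```bash
python3 - <<'E'
from h import *
M=lambda x,y:((x+.5)/6+179.5,(y+.5)/6+179.5)
P=lambda x,y:((x+.5)/4+119.5,(y+.5)/4+79.5)
e=onz("side",M(232,329),.032);u=np.array([.9973,-.0734]);v=np.array([.0734,.9973]);d=e[:2]-np.array([.690,.0047])
print("end",e,"liner",d@u,d@v,"lens x",d@u+.12)
e=onz("top",P(456,340),.037);d=e[:2]-np.array([.690,.0047]);print("top end",e,d@u,d@v)
d=onz("top",P(459,262),.037)[:2]-np.array([.690,.0047]);print(d@u,d@v)
h=np.array([.6146,.2419])
for q in(63,50,30,15,5,0):
  a=np.radians(-q-4.2); t=np.array([np.sin(a),-np.cos(a)]);n=np.array([-np.cos(a),-np.sin(a)])
  print(q,(h+.24*t+n*(.005+.015)).round(3),(h+.24*t+n*.06).round(3))
E
```

```text
end [0.6162529  0.01418171 0.032     ] liner -0.07424393765017864 0.004043068835684659 lens x 0.04575606234982135
top end [0.62479715 0.00819504 0.037     ] -0.06528333550496947 -0.0013002815462100793
-0.011395965692732216 0.00031375874445175347
63 [0.386 0.167] [0.37  0.204]
50 [0.408 0.118] [0.385 0.15 ]
30 [0.463 0.055] [0.43  0.077]
15 [0.517 0.022] [0.479 0.035]
5 [0.556 0.008] [0.517 0.015]
0 [0.577 0.004] [0.537 0.007]
```

jog_arm([
  [[-0.35,0.5,0,0,0],[-0.45,0.7,0,0,0],[-0.45,0.7,0,0,0],[-0.45,0.7,0,0,0],[-0.45,0.7,0,0,0],[-0.35,0.6,0,0,0],[-0.1,0.2,0,0,0],[0,0,0,0,0],[0,0,0,0,0]],
])

```text
time_s: 10.35
eef_pos: [0.376, 0.2199, 0.2603]
orientation: [[-0.074, -0.997, -0.007], [-0.997, 0.074, -0.008], [0.009, 0.007, -1.0]]
wrist_force: [1.7, -0.7, 0.2]
gripper_width: -0.0002
```

```bash
python3 st.py
```

```text
10.35 [0.376  0.2199 0.2603] xyaw -94.26 w -0.0002 F [ 1.7 -0.7  0.2] [-0.01  0.02  0.  ] q [ 20.   9.  97.  -0.  75. 115.]
```

jog_arm([
  [[0,0,-0.5,0,0],[0,0,-0.7,0,0],[0,0,-0.7,0,0],[0,0,-0.4,0,0],[0,0,0,0,0],[0,0,0,0,0]],
])

```text
time_s: 10.95
eef_pos: [0.3835, 0.2139, 0.1429]
orientation: [[-0.084, -0.996, -0.001], [-0.996, 0.084, -0.009], [0.009, 0.001, -1.0]]
wrist_force: [-0.1, 0.2, 0.3]
gripper_width: -0.0001
```

```bash
python3 st.py;  python3 -c '
from h import *
snap("top","t7",(100,340,80,320),2.4)'
```

```text
10.95 [0.3835 0.2139 0.1429] xyaw -94.81 w -0.0001 F [-0.1  0.2  0.3] [ 0.03  0.07 -0.01] q [ 19.  17. 107.  -1.  56. 115.]
```

View pics/t7.png

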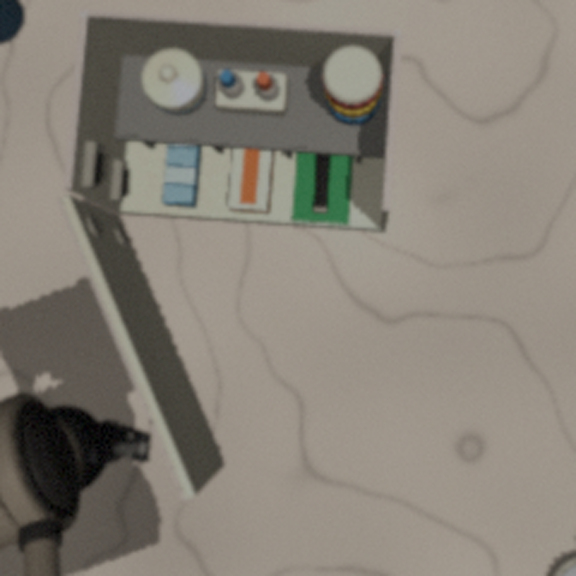

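jog_arm([
  [[0.02,-0.3,0,0,0],[0.02,-0.35,0,0,0],[0.02,-0.3,0,0,0],[0.14,-0.3,0,0,0],[0.15,-0.32,0,0,0],[0.15,-0.32,0,0,0],[0,0,0,0,0]],
])

```text
time_s: 11.7
eef_pos: [0.4169, 0.1163, 0.1534]
orientation: [[-0.085, -0.996, 0.019], [-0.996, 0.085, -0.004], [0.002, -0.019, -1.0]]
wrist_force: [-0.2, 0.5, 0.1]
gripper_width: -0.0
```

```bash
python3 st.py
```

```text
11.7 [0.4169 0.1163 0.1534] xyaw -94.88 w -0.0 F [-0.2  0.5  0.1] [ 0.02  0.   -0.02] q [  6.  15. 108.  -0.  56. 101.]
```

jog_arm([
  [[0.22,-0.3,-0.1,0,0],[0.24,-0.32,-0.05,0,0],[0.24,-0.3,-0.03,0,0],[0.24,-0.28,-0.03,0,0],[0.27,-0.18,-0.03,0,0],[0.27,-0.15,-0.03,0,0],[0.25,-0.15,-0.03,0,0],[0,0,0,0,0],[0,0,0,0,0]],
])

```text
time_s: 12.6
eef_pos: [0.5104, 0.0336, 0.1485]
orientation: [[-0.087, -0.996, 0.036], [-0.996, 0.087, -0.0], [-0.003, -0.036, -0.999]]
wrist_force: [-0.5, 0.2, -1.0]
gripper_width: 0.0004
```

```bash
python3 st.py;  python3 -c '
from h import *
snap("top","t8",(100,340,80,320),2.4);snap("side","s8",(100,340,130,310),3)'
```

```text
12.6 [0.5104 0.0336 0.1485] xyaw -94.97 w 0.0004 F [-0.5  0.2 -1. ] [ 0.07  0.04 -0.03] q [-5. 22. 98.  0. 58. 90.]
```

View pics/t8.png

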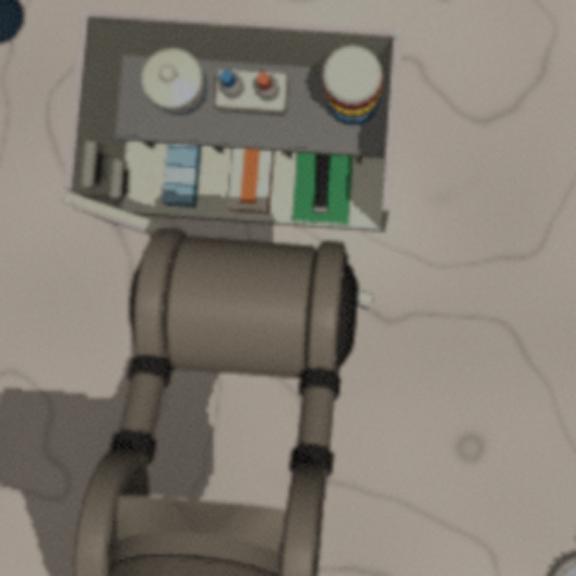

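View pics/s8.png

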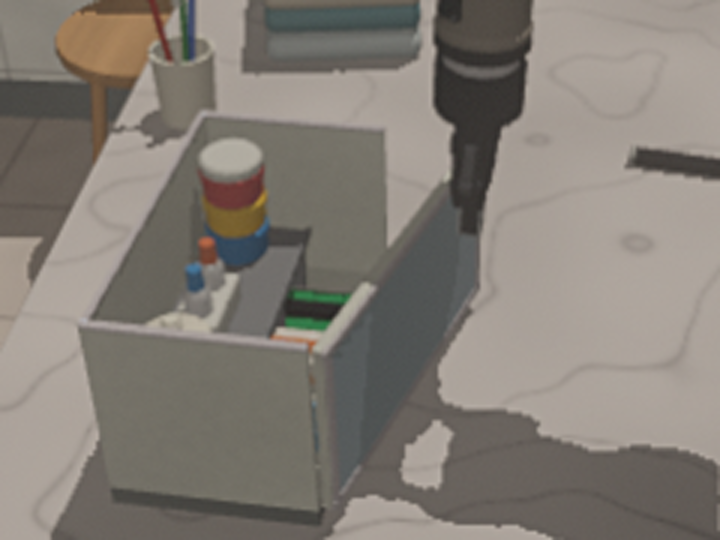

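jog_arm([
  [[0.2,-0.06,-0.05,0,0],[0.2,-0.06,-0.02,0,0],[0.2,-0.04,-0.02,0,0],[0.2,-0.02,-0.02,0,0],[0.15,-0.02,-0.02,0,0],[0,0,0,0,0],[0,0,0,0,0]],
])

```text
time_s: 13.4
eef_pos: [0.5613, 0.0241, 0.1443]
orientation: [[-0.084, -0.996, 0.041], [-0.996, 0.084, -0.002], [-0.002, -0.041, -0.999]]
wrist_force: [0.0, 0.4, -0.2]
gripper_width: -0.0001
```

```bash
python3 st.py
```

```text
13.4 [0.5613 0.0241 0.1443] xyaw -94.8 w -0.0001 F [ 0.   0.4 -0.2] [0.   0.05 0.01] q [-5. 27. 91.  0. 60. 89.]
```

jog_arm([
  [[0.08,0,0,0,0],[0.08,0,0,0,0],[0.08,0,0,0,0],[0.06,0,0,0,0],[0.05,0,0,0,0],[0,0,0,0,0]],
])

```text
time_s: 14.0
eef_pos: [0.5779, 0.0247, 0.1432]
orientation: [[-0.083, -0.996, 0.035], [-0.997, 0.083, -0.001], [-0.002, -0.035, -0.999]]
wrist_force: [-2.0, 0.0, 0.3]
gripper_width: -0.0003
```

```bash
python3 st.py
```

```text
14.0 [0.5779 0.0247 0.1432] xyaw -94.78 w -0.0003 F [-2.   0.   0.3] [-0.02  0.22 -0.03] q [-5. 29. 88.  0. 62. 90.]
```

jog_arm([
  [[0.05,0,0,0,0],[0.05,0,0,0,0],[0.05,0,0,0,0],[0,0,0,0,0]],
])

```text
time_s: 14.4
eef_pos: [0.5768, 0.0258, 0.1415]
orientation: [[-0.082, -0.997, 0.015], [-0.997, 0.082, 0.0], [-0.002, -0.014, -1.0]]
wrist_force: [-0.5, -0.6, 0.6]
gripper_width: 0.0001
```

```bash
python3 st.py;  python3 -c '
from h import *
snap("top","t9",(100,340,80,320),2.4);snap("side","s9",(120,280,160,300),5)'
```

```text
14.4 [0.5768 0.0258 0.1415] xyaw -94.7 w 0.0001 F [-0.5 -0.6  0.6] [ 0.   -0.05 -0.03] q [-5. 29. 87.  0. 63. 90.]
```

View pics/s9.png

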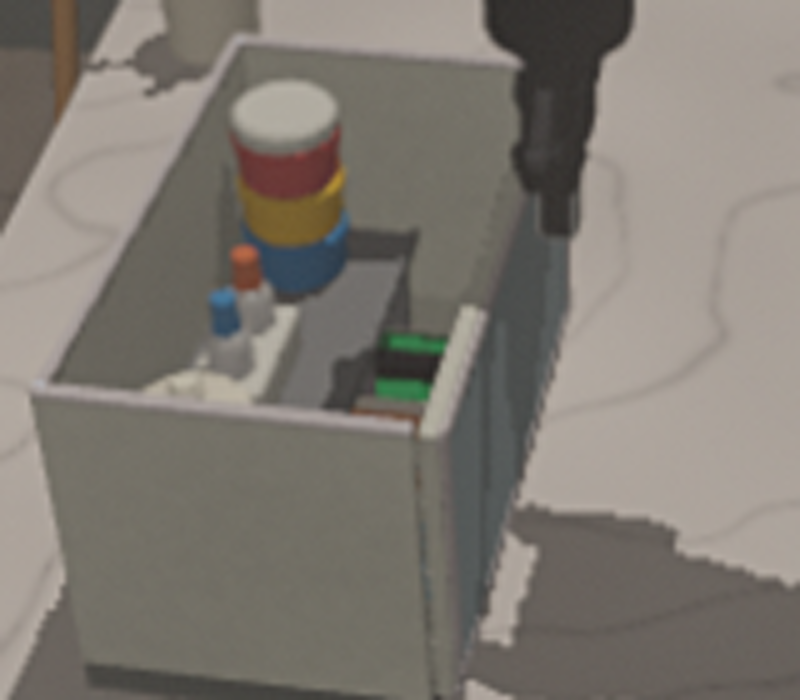

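View pics/t9.png

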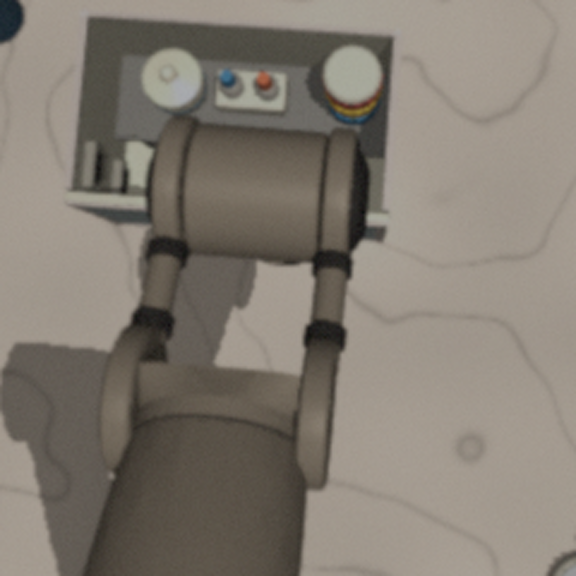

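jog_arm([
  [[0.08,0,0,0,0],[0.08,0,0,0,0]],
])

```text
time_s: 14.7
eef_pos: [0.5763, 0.0268, 0.14]
orientation: [[-0.081, -0.997, -0.006], [-0.997, 0.081, 0.002], [-0.001, 0.006, -1.0]]
wrist_force: [-19.3, 1.7, 5.2]
gripper_width: 0.0001
```

```bash
python3 st.py
```

```text
14.7 [0.5763 0.0268 0.14  ] xyaw -94.63 w 0.0001 F [-19.3   1.7   5.2] [0.15 2.36 0.15] q [-5. 30. 86.  0. 64. 90.]
```

Firm 19 N resistance with no further motion: the door is against its stop. Backing off.

jog_arm([
  [[-0.1,0,0,0,0],[-0.3,0,0,0,0],[-0.6,0,0.1,0,0],[-0.7,0,0.2,0,0],[-0.7,-0.3,0.3,0,0],[-0.7,-0.6,0.3,0,0],[0,-0.8,0.3,0,0],[0,-0.8,0,0,0],[0,-0.8,0,0,0],[0,-0.8,0,0,0],[0,0,0,0,0],[0,0,0,0,0]],
])

```text
time_s: 15.9
eef_pos: [0.4197, -0.187, 0.2048]
orientation: [[-0.08, -0.997, 0.015], [-0.997, 0.08, -0.007], [0.006, -0.015, -1.0]]
wrist_force: [0.0, -0.0, 0.4]
gripper_width: 0.0001
```

```bash
python3 st.py;  python3 -c '
from h import *
snap("top","t10",(120,320,80,260),4);snap("side","s10",(120,280,160,300),5)'
```

```text
15.9 [ 0.4197 -0.187   0.2048] xyaw -94.57 w 0.0001 F [ 0.  -0.   0.4] [ 0.03  0.05 -0.02] q [-34.  14. 100.   0.  65.  61.]
```

View pics/t10.png

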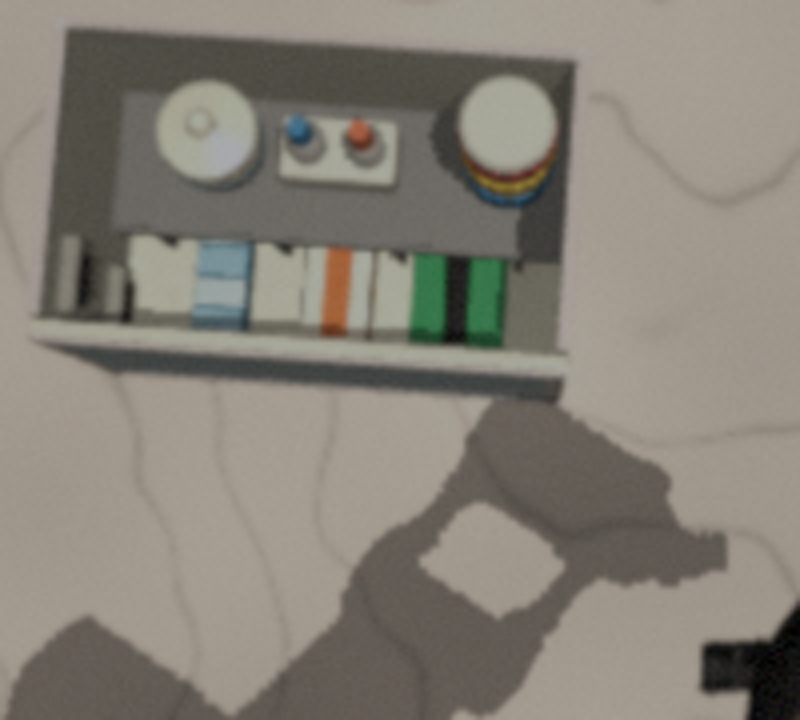

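View pics/s10.png

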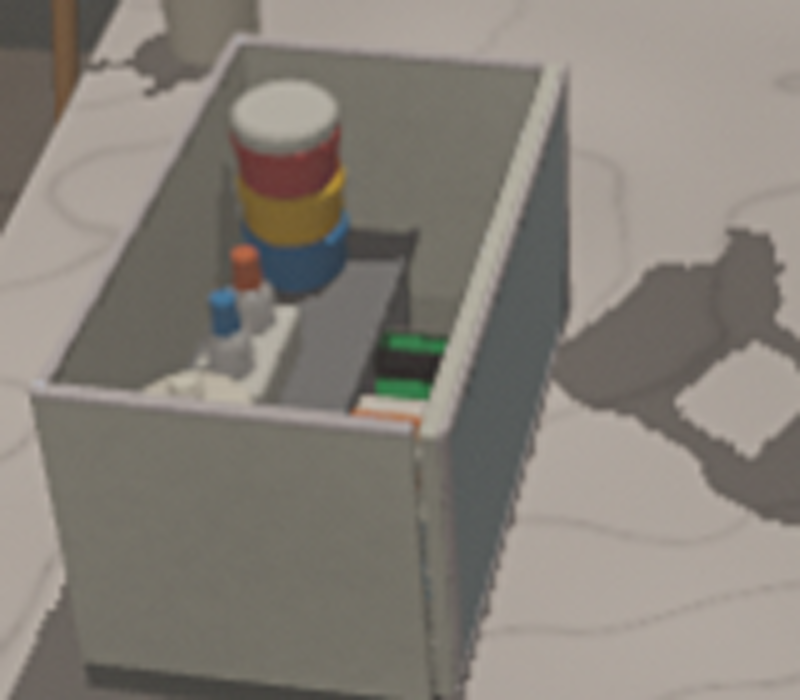

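```bash
python3 -c '
from bench import *
print(job_done())'
```

```text
the job is handed in; nothing more can be done
None
```

The smaller magnifying glass is lying lens first in the green-felt bay, the mirrored door is shut, and the job is handed in. No verdict was reported. It took about 16 s of the 72 s.

**What I did:** I gripped the glass by its handle, slid it under the shelf, set it on the felt and let go. I then pushed the door shut slowly with the closed fingers and backed the arm clear.

**Last checks:**
- **Glass:** The side view put the handle's end about 74 mm in front of the felt's centre, and the top view put it about 65 mm in front. That places the lens about 46–55 mm behind the centre (28 mm needed). The handle's end is 11–20 mm inside the cabinet. The sideways offset is 0–1 mm from the top view and 4 mm from the side view. The glass lies within about 2° of straight.
- **Flatness:** I could not see the lens under the shelf after release. That it lies flat rests on how I lowered it, because the handle's height and slope looked right in the pictures.
- **Door:** It met its stop with 19 N of resistance and no further motion. In the top view its edge runs parallel to the cabinet's back within about 0.2°.
- **Everything else:** The tower, pot, pill box and carton look unmoved in the pictures. The arm is clear, with no force on the wrist.

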